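# Pull out the jar carousel, bring the red-lidded jar to the front and hold it there

## Task

Pull the sliding tray with the jar carousel all the way out towards the robot, to its front stop. Then turn the carousel until the jar with the red lid is at the front, lined up with the yellow arrow on the tray's front lip, and finish still gripping the carousel to keep it still there, with the tray still fully out. Leave the red cup, the glass tumbler and the tin canister undisturbed.

Things in the scene. Friction and masses are not known exactly. Their poses are not given: they have to be found in the camera images.
- runner: The fixed steel runner (400 x 200 mm, 14 mm high) that carries the sliding tray; it is fastened to the worktop and stands at a different place and yaw each time. Origin: centre of its underside, on the worktop. Its -x axis points to the front (roughly to the robot) and is the way the tray slides out; z is up.
- carriage (a joint): Travel of the pale wooden tray along the runner, m: 0 fully back, 0.14 at the front stop; grows as the tray is pulled out along the runner's -x. Slides stiffly (about 3 N plus 8 N per m/s) and stays where left. Tray 250 x 250 mm, top 26 mm above the worktop; the carousel's axis stands over its centre, at runner x = 0.07 m minus this travel, runner y = 0.
- arrow (a point): The yellow arrow painted on the tray's front lip (70 mm wide), which points at the carousel. The point lies 145 mm in front of the carousel's axis, 27 mm above the worktop; its axes are parallel to the runner's (-x to the front) and it slides with the tray.
- carousel (a joint): Angle of the carousel on the tray, rad: 0 (or a whole turn, 2 pi) means the red-lidded jar is exactly at the front, in line with the arrow; grows anticlockwise seen from above. Turns either way by over a whole turn, stiffly (about 0.06 N m), and stays where left. A dark wooden disc 216 mm across, five jars fixed on it, and a 14 mm steel post in the middle that ends in the knob.
- knob (a point): Centre of the square pale wooden knob on the carousel's post, on the axis, 171 mm above the worktop. 30 x 30 mm, 46 mm high (148 to 194 mm above the worktop), fixed to the carousel; its faces are square to its x and y axes, which turn with the carousel (-x points to the red-lidded jar). By it the tray can be pulled and the carousel turned.
- red_jar (a point): Centre of the lid top of the white jar with the red lid, 78 mm from the axis, 128 mm above the worktop. The other four jars, of the same size (44 mm across), are glass with paper bands and dark grey lids; the five stand at equal angles round the disc.
- cup: Red ceramic cup without handle, 72 mm across the rim, 75 mm high, standing on the worktop beside the runner; origin at the centre of its underside. Leave alone.
- tumbler: Clear glass tumbler, 68 mm across, 95 mm high, standing on the worktop; origin at the centre of its underside. Leave alone.
- canister: Closed tin canister, 76 mm across, 118 mm high, with a dark lid, standing on the worktop; origin at the centre of its underside. Leave alone.

How it is judged:
By the outcome, as a careful person would: the job done as asked, in the order asked, and still so for the second after the job is handed in, while the arm keeps its last pose, push and grip.
It also fails if it takes over 48 s, if anything falls off the work surface, if the arm or the gripper's body presses on something with over 40 N, if the wrist force passes 120 N, or if a joint passes its speed limit or range.

## Robot

A 7-joint arm with a two-finger parallel gripper is mounted at the origin on the work surface. World frame = base frame: x ahead of the robot, y to its left, z up, the work surface at z = 0. Lengths are in mm, angles in rad, forces in N, time in s.
With the tool pointing down it reaches from about 425 to 1025 mm from the base axis. Payload 9.4 kg.
Tool frame: the origin (TCP) lies midway between the tips of the shut fingers; the grasp point (between the pads) lies 19 mm behind it; z points along the fingers, y is the line along which they close (so a half turn about z gives the same grasp; the last joint's range is limited). The gripper opens to 93 mm and grips with 3 to 60 N. Pads are 15 mm wide; open, the fingers measure 128 mm over their backs; the gripper's body (75 mm by 188 mm) begins 65 mm behind the grasp point.
Start: joints at [-0.077, 0.599, -0.003, 1.599, 0.002, 0.943, -0.08], TCP at [724.999, -0.008, 218.618] pointing down, gripper open.
Joint ranges: [-2.57, 2.57], [-0.35, 1.97], [-1.29, 1.29], [0.11, 2.56], [-1.05, 4.19], [0.11, 1.86], [-2.63, 2.63]. Speed limits (rad/s): [2.22, 2.22, 3.01, 3.01, 3.14, 3.14, 3.14].

## Interface

Orientations are given as a unit quaternion [x, y, z, w].
In Python, from bench import * gives the robot as it stands.
- The arm moves only by the shell command python3 -m crank 'ROWS'. ROWS is JSON, a list of rows, each a list of 3 entries, a list of its own where there are three numbers: the shift along the tool's x, y, z in units of 0.05 m (1.0 is 0.05 m), then the turn, a rotation vector about the tool's x, y, z in units of 6 degrees (1.0 is 6 degrees), then the gripper's target within -1 to 1 (fully open at 1, half-way at 0, shut at -1). In form: [[[x, y, z], [ax, ay, az], fingers], ...]. A call has exactly 10 rows; each row shifts and turns the commanded pose from where the row before left it, along the tool's axes as they then stand; what a row does not reach is not made up. A row lasts 1/10 s, in which the tool goes at most 50 mm and 8.59 degrees, less where a joint would pass 70% of its speed; a pose out of reach is approached as far as the arm can. A call with a number of a shift or a turn outside -1 to 1 is refused whole. A call with a gripper value outside its range is refused whole. The fingers move at their own pace and stop on an object; the grip force is fixed at half the most. Time passes only in rows, so rows that do not move let the fingers close, or fill a call up. It gives the time, the measured TCP pose, the force, the opening and the grip force at its end, in the units of the state.
- state(): the state, without advancing time (a new reading comes with each control period).
- read_camera(name): name is "scene" or "side" or "wrist"; returns a dict with "image" (420x560x3 uint8, red, green, blue), "z_map" (420x560 float32, mm along the optical axis (not along the pixel's ray), 0 where there is no reading), "camera_matrix" (3x3 intrinsics, pixels), "k1" (the pictures are not rectified: a ray, as slopes to the right and down, at radius r is drawn at 1 + k1 r^2 times it, then the intrinsics apply), "position" and "orientation" of the camera in the world; the wrist camera has in their place "tool_from_camera" (4x4, takes a point from camera to tool coordinates, whose origin is the TCP and whose axes are the flange's). Camera axes: x right, y up, looking along -z (the intrinsics and any distortion apply to the point x, -y, -z); pixel columns grow to the right and rows downward; lengths in mm; the calibration is good to about 2 mm. A picture is of the moment at which its call begins: read the wrist's pose just before it.
- sign_off(): hands the job in; it is judged then, once.
The state is a dict: "time": time; "joint_positions": joint angles; "joint_velocities": joint speeds; "tau": joint torques, N m; "ee_pos": TCP position; "eef_rot": TCP orientation; "ft_force": force on the tool from outside, world axes, zero at the start; "moment": the same for the moment, N m; "gripper_width": opening from 0.0 (shut) to 1.0 (fully open); "grasp_force": force on a finger pad.
Only numpy, scipy, OpenCV 4.12 (cv2) and the standard library are available. Lean on these libraries where they do the work, as an engineer would, in place of code of your own. Each camera call takes 0.05 s, during which the arm holds its last target. There are 200 camera calls.

## Working session

There is one attempt and no reset: what is moved stays moved. The work goes in short steps, Python scripts to look and compute and a shell command to move; the robot and the scene stay as the last step left them, time stands still between calls to the robot, and variables do not carry over. Pictures are saved under pics/ and viewed, at most 10 in all, crops included, and the job is handed in when it is done.

```bash
mkdir -p pics; cat > h.py <<'E'
from bench import *
import numpy as np, cv2
from scipy.spatial.transform import Rotation as R
def cam(n):
    s=state(); c=read_camera(n)
    if n=="wrist":
        T=np.eye(4); T[:3,:3]=R.from_quat(s["eef_rot"]).as_matrix(); T[:3,3]=s["ee_pos"]; c["T"]=T@np.array(c["tool_from_camera"])
    else:
        T=np.eye(4); T[:3,:3]=R.from_quat(c["orientation"]).as_matrix(); T[:3,3]=c["position"]; c["T"]=T
    return c
def slopes(c,uv):
    return cv2.undistortPoints(np.array(uv,float).reshape(-1,1,2),np.array(c["camera_matrix"],float),np.array([c["k1"],0,0,0],float)).reshape(-1,2)
def plane(c,uv,z):
    s=slopes(c,uv); d=np.c_[s[:,0],-s[:,1],-np.ones(len(s))]@c["T"][:3,:3].T; o=c["T"][:3,3]
    return o+d*((z-o[2])/d[:,2])[:,None]
def depth(c,uv):
    uv=np.array(uv).reshape(-1,2); s=slopes(c,uv); z=c["z_map"][uv[:,1].astype(int),uv[:,0].astype(int)]
    p=np.c_[s[:,0]*z,-s[:,1]*z,-z]; return p@c["T"][:3,:3].T+c["T"][:3,3]
def save(c,n): cv2.imwrite("pics/"+n+".png",c["image"][:,:,::-1])
E
python3 - <<'E'
from h import *
a=cam("scene");b=cam("side")
cv2.imwrite("pics/a.png",cv2.resize(np.vstack([a["image"],b["image"]])[:,:,::-1],(400,600)) if 0 else a["image"][:,:,::-1])
save(b,"b"); print(a["T"],b["T"],a["k1"]); s=state();print(s["eef_rot"],s["time"],s["gripper_width"])
E
```

```text
[[ 6.29426732e-01 -5.99138967e-01  4.94827735e-01  1.07017406e+03]
 [ 7.77051598e-01  4.88236144e-01 -3.97260975e-01 -2.92610467e+02]
 [-3.57825487e-03  6.34553360e-01  7.72870772e-01  7.83567559e+02]
 [ 0.00000000e+00  0.00000000e+00  0.00000000e+00  1.00000000e+00]] [[ 8.37225524e-01  2.95463619e-01 -4.60168091e-01  1.85025983e+02]
 [-5.46440594e-01  4.84864564e-01 -6.82868239e-01 -6.26821236e+02]
 [ 2.13564795e-02  8.23169244e-01  5.67394304e-01  6.92530199e+02]
 [ 0.00000000e+00  0.00000000e+00  0.00000000e+00  1.00000000e+00]] 0.030521496728665585
[ 7.07078912e-01  7.07134274e-01 -5.63705995e-04 -4.61952152e-04] 0.1 0.995787818432143
```

View pics/a.png

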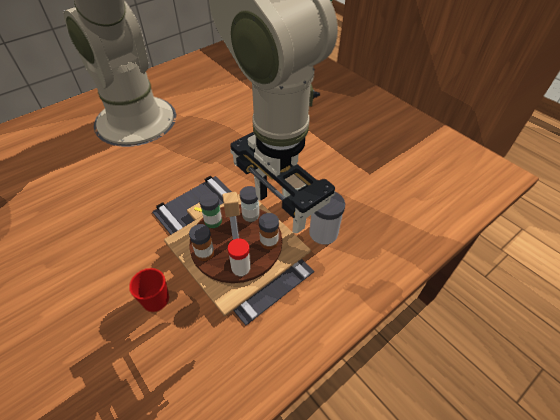

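View pics/b.png

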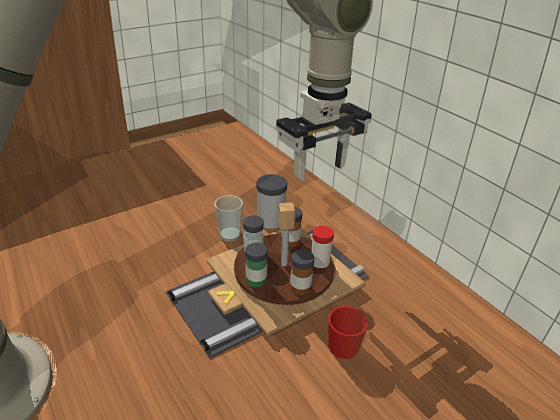

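The scene view shows the knob at (231,204), red lid (238,248), cup (150,288), canister (325,218). The side view shows the arrow (227,297), knob (287,216), red lid (322,235), tumbler (229,218) and canister (271,200).

```bash
python3 - <<'E'
from h import *
P={}
for n,kn,xr in (("scene",(231,198),(215,270)),("side",(287,208),(300,340))):
    c=cam(n); hsv=cv2.cvtColor(c["image"],cv2.COLOR_RGB2HSV)
    red=((hsv[...,0]<6)|(hsv[...,0]>174))&(hsv[...,1]>180)&(hsv[...,2]>90)
    k,l,st,ce=cv2.connectedComponentsWithStats(red.astype(np.uint8))
    for i in range(1,k):
        if st[i,4]>60:
            d=depth(c,np.argwhere(l==i)[:,::-1]); top=d[d[:,2]>d[:,2].max()-6]
            print(n,"red",ce[i].round(),st[i,4],d[:,2].max().round(),top.mean(0).round(), ((top.min(0)+top.max(0))/2).round())
    yel=cv2.inRange(hsv,(24,170,150),(34,255,255))
    k,l,st,ce=cv2.connectedComponentsWithStats(yel)
    for i in range(1,k):
        if st[i,4]>8: print(n,"yel",ce[i],st[i,4],plane(c,[ce[i]],27).round(1))
    # cloud
    vv,uu=np.mgrid[:420,:560]; uv=np.c_[uu.ravel(),vv.ravel()]; d=depth(c,uv)
    near=np.abs(uv-np.array(kn)).max(1)<22
    k=d[near&(d[:,2]>190)&(d[:,2]<198)]
    print(n,"knobtop",len(k),k.mean(0).round(1))
    P[n]=d[(c["z_map"].ravel()>0)]
d=np.vstack(list(P.values())); np.save("cloud.npy",d)
# top-down height map
m=(d[:,0]>450)&(d[:,0]<950)&(d[:,1]>-300)&(d[:,1]<300)&(d[:,2]>-5)&(d[:,2]<205); d=d[m]; d=d[np.argsort(d[:,2])]
im=np.zeros((500,600),np.uint8); r=(949-d[:,0]).astype(int);q=(300-d[:,1]).astype(int)
im[r,q]=np.clip(d[:,2]*1.25+10,0,255); im=cv2.dilate(im,np.ones((3,3))); cv2.imwrite("pics/top.png",cv2.applyColorMap(im,cv2.COLORMAP_JET))
E
```

```text
scene red [238. 248.] 375 784.0 [1070. -293.  784.] [1070. -293.  784.]
scene red [150. 285.] 891 784.0 [1070. -293.  784.] [1070. -293.  784.]
scene yel [198.         209.21428571] 14 [[470.4 -53.3  27. ]]
scene knobtop 169 [616.8 -40.2 193.2]
side red [323. 234.] 308 693.0 [ 185. -627.  693.] [ 185. -627.  693.]
side red [346. 331.] 1558 693.0 [ 185. -627.  693.] [ 185. -627.  693.]
side knobtop 141 [611.8 -41.2 193.1]
```

View pics/top.png

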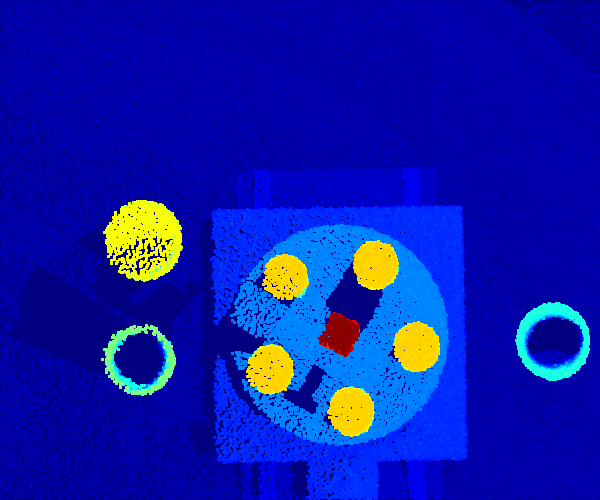

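The height map shows the knob at (340,335), the red jar probably at (376,265), canister (143,240), tumbler (139,359) and cup (553,341). The rear edge of the runner is at row 168.

```bash
python3 - <<'E'
from h import *
d=np.load("cloud.npy")
def sel(z0,z1,x0,x1,y0,y1): return d[(d[:,2]>z0)&(d[:,2]<z1)&(d[:,0]>x0)&(d[:,0]<x1)&(d[:,1]>y0)&(d[:,1]<y1)]
t=sel(22,30,485,750,-180,95)[:,:2].astype(np.float32)
# robust side lines of tray: binned extremes in y and x
def edge(p,ax,sgn):
    o=1-ax; b=np.arange(p[:,o].min()+15,p[:,o].max()-15,6); r=[]
    for v in b:
        q=p[abs(p[:,o]-v)<3]
        if len(q)>5: r.append((v,np.percentile(sgn*q[:,ax],98)*sgn))
    r=np.array(r,np.float32); vx,vy,x,y=cv2.fitLine(r,cv2.DIST_HUBER,0,.01,.01).ravel(); return np.degrees(np.arctan(vy/vx)),y+(0-x)*vy/vx
print("tray L,R (deg,y at x=0)",edge(t,1,1),edge(t,1,-1),"back/front",edge(t,0,1),edge(t,0,-1))
r=sel(6,19,730,800,-150,80)[:,:2]; print("runner back",edge(r,0,1),"L/R",edge(r,1,1),edge(r,1,-1))
k=sel(188,200,590,640,-65,-15)[:,:2].astype(np.float32); rc=cv2.minAreaRect(k); print("knob",k.mean(0),rc)
for c in ((684,-76),(603,-117),(538,-51),(580,30),(673,14)):
    p=sel(122,134,c[0]-30,c[0]+30,c[1]-30,c[1]+30)[:,:2].astype(np.float32); (x,y),q=cv2.minEnclosingCircle(p); print("jar",x,y,q,np.degrees(np.arctan2(y+40.5,x-614)))
for n in("scene","side"):
    c=cam(n); h=cv2.cvtColor(c["image"],cv2.COLOR_RGB2HSV); red=((h[...,0]<6)|(h[...,0]>174))&(h[...,1]>180)&(h[...,2]>90)
    p=depth(c,np.argwhere(red)[:,::-1]);p=p[(p[:,2]>122)&(p[:,2]<134)]; print("red",p.mean(0),len(p))
E
```

```text
tray L,R (deg,y at x=0) (np.float32(1.0976809), np.float32(69.65273)) (np.float32(0.98350257), np.float32(-173.2877)) back/front (np.float32(-0.63885784), np.float32(738.5392)) (np.float32(-0.86489123), np.float32(489.60397))
runner back (np.float32(-1.4021902), np.float32(776.3395)) L/R (np.float32(28.354452), np.float32(-353.71576)) (np.float32(8.430442), np.float32(-242.01712))
knob [614.72797  -40.944115] ((615.0125122070312, -39.59147644042969), (33.20869445800781, 32.46554946899414), 57.02360153198242)
jar 684.3065185546875 -76.12140655517578 23.431241989135742 -26.869448096237633
jar 602.3195190429688 -116.14299011230469 23.806278228759766 -98.77804921761707
jar 537.175048828125 -51.59269714355469 23.576431274414062 -171.78388850569218
jar 578.5746459960938 29.13193130493164 24.062829971313477 116.964787517993
jar 671.0570678710938 14.697222709655762 22.584453582763672 44.050802166438835
red [686.64092926 -75.80669957 127.57747486] 314
red [680.40415047 -76.98848011 126.9623438 ] 240
```

```bash
python3 -m crank '[[[-0.2,-0.55,0],[0,0,0],1],[[-0.2,-0.55,0],[0,0,0],1],[[-0.2,-0.55,0],[0,0,0],1],[[-0.2,-0.55,0],[0,0,0],1],[[0,0,0],[0,0,-1],1],[[0,0,0],[0,0,-1],1],[[0,0,0],[0,0,-1],1],[[0,0,0],[0,0,-1],1],[[0,0,0],[0,0,-1],1],[[0,0,0],[0,0,-1],1]]' && python3 -m crank '[[[0,0,0],[0,0,-1],1],[[0,0,0],[0,0,-1],1],[[0,0,0],[0,0,-1],1],[[0,0,0],[0,0,-1],1],[[0,0,0],[0,0,-0.45],1],[[0,0,0],[0,0,0],1],[[0,0,0],[0,0,0],1],[[0,0,0],[0,0,0],1],[[0,0,0],[0,0,0],1],[[0,0,0],[0,0,0],1]]'; python3 - <<'E'
from h import *
s=state(); print(s["ee_pos"],s["joint_positions"]); M=R.from_quat(s["eef_rot"]).as_matrix(); print(M.round(3),np.degrees(np.arctan2(M[1,1],M[0,1])))
c=cam("wrist"); save(c,"w1"); vv,uu=np.mgrid[:420,:560]; d=depth(c,np.c_[uu.ravel(),vv.ravel()]); k=d[(c["z_map"].ravel()>0)&(d[:,2]>188)&(d[:,2]<200)&(abs(d[:,0]-614)<35)&(abs(d[:,1]+40)<35)][:,:2].astype(np.float32)
print(len(k),k.mean(0),cv2.minAreaRect(k))
E
```

```text
time: 1.3
ee_pos: [615.0, -40.0, 218.7]
eef_rot: [0.452, 0.892, -0.0, 0.0]
ft_force: [0.3, 0.2, 1.0]
gripper_width: 0.999
grasp_force: 0.0
time: 2.3
ee_pos: [615.0, -39.9, 218.7]
eef_rot: [0.236, 0.972, -0.0, 0.0]
ft_force: [-0.1, -0.3, -0.5]
gripper_width: 1.0
grasp_force: 0.0
[615.01354315 -39.90736442 218.65532141] [ 0.186155    0.48419752 -0.31024662  1.84413766  0.1917981   0.84225485
  0.87518488]
[[-0.889  0.459  0.   ]
 [ 0.459  0.889 -0.   ]
 [-0.    -0.    -1.   ]] 62.68557895636945
1958 [614.0838  -37.23446] ((615.1376953125, -37.493560791015625), (29.86895751953125, 28.636613845825195), 62.12110900878906)
```

View pics/w1.png

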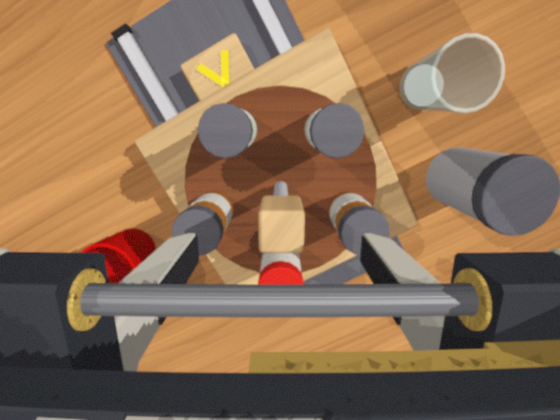

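The wrist view shows the knob square between the fingers at (281,223), with the red lid at (281,275). I'll descend and grip.

```bash
python3 -m crank '[[[0.01,0.02,0.26],[0,0,0],1],[[0,0,0.26],[0,0,0],1],[[0,0,0.26],[0,0,0],1],[[0,0,0.26],[0,0,0],1],[[0,0,0.25],[0,0,0],1],[[0,0,0],[0,0,0],-1],[[0,0,0],[0,0,0],-1],[[0,0,0],[0,0,0],-1],[[0,0,0],[0,0,0],-1],[[0,0,0],[0,0,0],-1]]'; python3 -m crank '[[[0,0,0],[0,0,0],-1],[[0,0,0],[0,0,0],-1],[[0,0,0],[0,0,0],-1],[[0,0,0],[0,0,0],-1],[[0,0,0],[0,0,0],-1],[[0,0,0],[0,0,0],-1],[[0,0,0],[0,0,0],-1],[[0,0,0],[0,0,0],-1],[[0,0,0],[0,0,0],-1],[[0,0,0],[0,0,0],-1]]'
```

```text
time: 3.35
ee_pos: [615.3, -39.0, 154.7]
eef_rot: [0.236, 0.972, 0.0, 0.0]
ft_force: [0.2, 0.5, 0.5]
gripper_width: 0.621
grasp_force: 0.0
time: 4.35
ee_pos: [615.1, -38.6, 154.2]
eef_rot: [0.236, 0.972, 0.0, 0.0]
ft_force: [1.2, 3.5, 0.6]
gripper_width: 0.321
grasp_force: 30.0
```

```bash
python3 -m crank '[[[0.088,-0.048,0],[0,0,0],-1],[[0.176,-0.095,0],[0,0,0],-1],[[0.176,-0.095,0],[0,0,0],-1],[[0.176,-0.095,0],[0,0,0],-1],[[0.176,-0.095,0],[0,0,0],-1],[[0.176,-0.095,0],[0,0,0],-1],[[0.176,-0.095,0],[0,0,0],-1],[[0.176,-0.095,0],[0,0,0],-1],[[0.176,-0.095,0],[0,0,0],-1],[[0,0,0],[0,0,0],-1]]'
```

```text
time: 5.35
ee_pos: [527.9, -40.1, 154.1]
eef_rot: [0.236, 0.972, -0.0, -0.001]
ft_force: [-3.0, 4.2, 1.3]
gripper_width: 0.322
grasp_force: 30.0
```

```bash
python3 -m crank '[[[0.07,-0.038,0],[0,0,0],-1],[[0.07,-0.038,0],[0,0,0],-1],[[0.07,-0.038,0],[0,0,0],-1],[[0.07,-0.038,0],[0,0,0],-1],[[0,0,0],[0,0,0],-1],[[0,0,0],[0,0,0],-1],[[0,0,0],[0,0,0],-1],[[0,0,0],[0,0,0],-1],[[0,0,0],[0,0,0],-1],[[0,0,0],[0,0,0],-1]]'
```

```text
time: 6.35
ee_pos: [513.4, -40.4, 154.1]
eef_rot: [0.236, 0.972, 0.0, -0.0]
ft_force: [-2.0, 4.2, 1.7]
gripper_width: 0.321
grasp_force: 30.0
```

```bash
python3 -m crank '[[[0.035,-0.019,0],[0,0,0],-1],[[0.035,-0.019,0],[0,0,0],-1],[[0.035,-0.019,0],[0,0,0],-1],[[0.035,-0.019,0],[0,0,0],-1],[[0,0,0],[0,0,0],-1],[[0,0,0],[0,0,0],-1],[[0,0,0],[0,0,0],-1],[[0,0,0],[0,0,0],-1],[[0,0,0],[0,0,0],-1],[[0,0,0],[0,0,0],-1]]'
```

```text
time: 7.35
ee_pos: [509.1, -40.4, 154.2]
eef_rot: [0.236, 0.972, 0.001, 0.002]
ft_force: [11.8, 4.8, -11.4]
gripper_width: 0.32
grasp_force: 30.0
```

```bash
python3 -m crank '[[[0.026,-0.014,0],[0,0,0],-1],[[0,0,0],[0,0,0],-1],[[0,0,0],[0,0,0.4],-1],[[0,0,0],[0,0,0.8],-1],[[0,0,0],[0,0,0.8],-1],[[0,0,0],[0,0,0.8],-1],[[0,0,0],[0,0,0.8],-1],[[0,0,0],[0,0,0.4],-1],[[0,0,0],[0,0,0],-1],[[0,0,0],[0,0,0],-1]]'; python3 -c "
from h import *
s=state();print(s['joint_positions'],s['moment'])
M=R.from_quat(s['eef_rot']).as_matrix();print(np.degrees(np.arctan2(M[1,1],M[0,1])))"
```

```text
time: 8.35
ee_pos: [509.0, -40.4, 154.2]
eef_rot: [0.433, 0.902, 0.002, 0.003]
ft_force: [17.3, 4.1, -17.0]
gripper_width: 0.321
grasp_force: 30.0
[ 0.09698589  0.44025308 -0.17526967  2.14593865  0.13984294  0.55801453
  0.49589686] [ 0.31880114 -2.69086728 -0.05192334]
38.73485139674764
```

```bash
python3 -m crank '[[[0,0,0],[0,0,0.5],-1],[[0,0,0],[0,0,0.9],-1],[[0,0,0],[0,0,0.9],-1],[[0,0,0],[0,0,0.9],-1],[[0,0,0],[0,0,0.9],-1],[[0,0,0],[0,0,0.9],-1],[[0,0,0],[0,0,0.9],-1],[[0,0,0],[0,0,0.9],-1],[[0,0,0],[0,0,0.9],-1],[[0,0,0],[0,0,0.5],-1]]' &&  python3 -m crank '[[[0,0,0],[0,0,0.8],-1],[[0,0,0],[0,0,0.9],-1],[[0,0,0],[0,0,0.9],-1],[[0,0,0],[0,0,0.9],-1],[[0,0,0],[0,0,0.9],-1],[[0,0,0],[0,0,0.9],-1],[[0,0,0],[0,0,0.9],-1],[[0,0,0],[0,0,0.9],-1],[[0,0,0],[0,0,0.9],-1],[[0,0,0],[0,0,0.5],-1]]'; python3 -c "
from h import *
s=state();print(s['joint_positions'],s['moment'])
M=R.from_quat(s['eef_rot']).as_matrix();print(np.degrees(np.arctan2(M[1,1],M[0,1])))"
```

```text
time: 9.35
ee_pos: [509.1, -40.5, 154.2]
eef_rot: [0.77, 0.638, 0.003, 0.002]
ft_force: [17.8, 4.0, -16.4]
gripper_width: 0.318
grasp_force: 30.0
time: 10.35
ee_pos: [508.9, -40.6, 154.2]
eef_rot: [0.97, 0.245, 0.003, 0.001]
ft_force: [17.4, 3.6, -17.0]
gripper_width: 0.318
grasp_force: 30.0
[-0.2770629   0.45495335  0.34087461  2.16887517 -0.28297457  0.55133469
 -0.80293531] [ 1.24796246 -2.86091908 -0.0053098 ]
-61.6550597979364
```

```bash
python3 -m crank '[[[0,0,0],[0,0,0.75],-1],[[0,0,0],[0,0,0.8],-1],[[0,0,0],[0,0,0.8],-1],[[0,0,0],[0,0,0.8],-1],[[0,0,0],[0,0,0.8],-1],[[0,0,0],[0,0,0.6],-1],[[0,0,0],[0,0,0],-1],[[0,0,0],[0,0,0],-1],[[0,0,0],[0,0,0],-1],[[0,0,0],[0,0,0],-1]]'; cat > m.py <<'E'
from h import *
s=state(); M=R.from_quat(s['eef_rot']).as_matrix();print("y ang",np.degrees(np.arctan2(M[1,1],M[0,1])),s["ee_pos"])
vv,uu=np.mgrid[:420,:560]; uv=np.c_[uu.ravel(),vv.ravel()]
ax=s["ee_pos"][:2]
for n in("scene","side","wrist"):
    c=cam(n); save(c,"f_"+n); h=cv2.cvtColor(c["image"],cv2.COLOR_RGB2HSV); ok=c["z_map"]>0
    red=(((h[...,0]<6)|(h[...,0]>174))&(h[...,1]>180)&(h[...,2]>90)&ok).ravel(); yel=(cv2.inRange(h,(24,170,150),(34,255,255))>0).ravel()
    d=depth(c,uv); near=abs(d[:,:2]-np.array([435,-42])).max(1)<60
    p=d[red&near&(d[:,2]>122)&(d[:,2]<134)]
    if len(p)>20: (x,y),q=cv2.minEnclosingCircle(p[:,:2].astype(np.float32)); print(n,"red",x,y,q,len(p),np.degrees(np.arctan2(ax[1]-y,ax[0]-x)))
    p=d[yel&(d[:,2]>15)&(d[:,2]<45)&ok.ravel()]
    if len(p)>5: print(n,"yel",p.mean(0),len(p),np.degrees(np.arctan2(ax[1]-p[:,1].mean(),ax[0]-p[:,0].mean())))
    q=d[ok.ravel()&(d[:,2]>122)&(d[:,2]<133)&(np.hypot(d[:,0]-ax[0],d[:,1]-ax[1])<105)][:,:2]
    a=(np.degrees(np.arctan2(q[:,1]-ax[1],q[:,0]-ax[0])))%360
    for k in range(5):
        w=(a-180-72*k+180)%360-180; t=q[abs(w)<20]
        if len(t)>80: (x,y),r=cv2.minEnclosingCircle(t.astype(np.float32)); print("   jar",k,round(x,1),round(y,1),round(r,1),len(t),"dev",round((np.degrees(np.arctan2(y-ax[1],x-ax[0]))-180-72*k+180)%360-180,2))
E
python3 m.py
```

```text
time: 11.35
ee_pos: [508.8, -40.5, 154.3]
eef_rot: [1.0, 0.011, 0.003, 0.001]
ft_force: [16.1, 3.3, -15.8]
gripper_width: 0.32
grasp_force: 30.0
y ang -88.74884569188718 [508.79318751 -40.52732673 154.25664023]
scene red 434.01531982421875 -53.74150848388672 16.21158218383789 70 10.02141953101488
scene yel [367.93776973 -53.03282556  26.97645375] 15 5.073561040639966
   jar 1 494.1 -91.4 46.3 248 dev 1.86
   jar 2 553.8 -69.6 47.7 275 dev 3.19
   jar 3 552.4 -10.3 46.5 241 dev -1.27
   jar 4 484.3 31.7 22.5 204 dev 0.72
side red 428.1558837890625 -43.223854064941406 23.054208755493164 314 1.9152684588877593
   jar 0 455.0 -42.4 47.1 338 dev 1.97
   jar 1 494.7 -92.1 48.1 372 dev 2.66
   jar 2 570.8 -85.7 22.6 302 dev -0.08
   jar 4 482.6 32.6 23.7 253 dev 1.69
wrist red 432.2030334472656 -41.666080474853516 21.281877517700195 1821 0.851819361096819
   jar 0 431.6 -41.6 21.6 1870 dev 0.81
   jar 1 496.2 -113.8 19.8 877 dev 8.26
   jar 2 553.5 -70.3 46.5 4123 dev 2.35
   jar 3 551.9 -8.2 46.8 4100 dev 0.89
   jar 4 492.7 33.1 20.2 896 dev -5.65
```

View pics/f_scene.png

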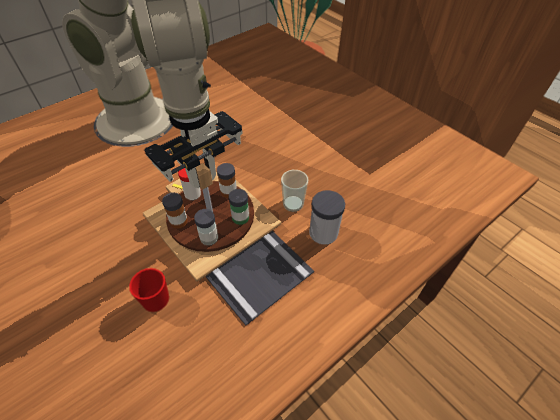

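View pics/f_side.png

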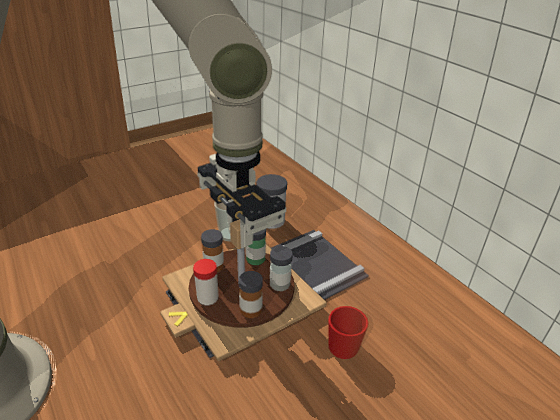

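View pics/f_wrist.png

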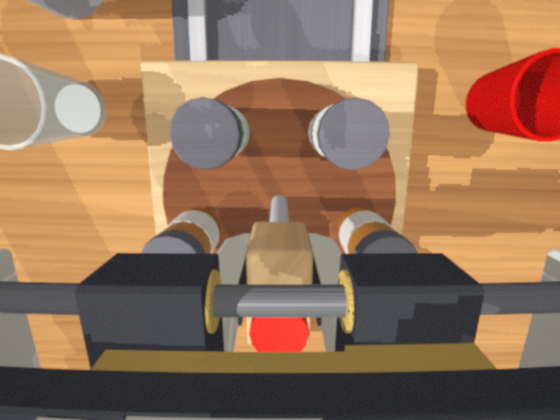

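The scene, side and wrist views agree: the tray is out, the red jar at the front (wrist px (279,333)), and the cup, tumbler and canister have not moved. I'll check the carousel angle against the tray edge in one wrist cloud.

```bash
python3 - <<'E'
from h import *
c=cam("wrist"); vv,uu=np.mgrid[:420,:560]; uv=np.c_[uu.ravel(),vv.ravel()]; d=depth(c,uv); ok=c["z_map"].ravel()>0
t=d[ok&(d[:,2]>20)&(d[:,2]<31)&(d[:,0]>520)&(abs(d[:,1]+42)<140)]
r=[]
for y in np.arange(-150,70,4):
    q=t[abs(t[:,1]-y)<2]
    if len(q)>4: r.append((y,np.percentile(q[:,0],99)))
r=np.array(r,np.float32); vx,vy,x,y=cv2.fitLine(r,cv2.DIST_HUBER,0,.01,.01).ravel(); print("back edge yaw",-np.degrees(np.arctan(vy/vx)),y)
print("side edges y",t[:,1].min(),t[:,1].max())
for s in (-1,1):
    r=[]
    for X in np.arange(560,630,3):
        q=t[abs(t[:,0]-X)<2]
        if len(q)>4: r.append((X,s*np.percentile(s*q[:,1],99)))
    r=np.array(r,np.float32); vx,vy,x,y=cv2.fitLine(r,cv2.DIST_HUBER,0,.01,.01).ravel(); print("side yaw",np.degrees(np.arctan(vy/vx)),y+(509-x)*vy/vx)
# jars by image circles -> plane z=128
P=[]
for u0 in (208,352):
    m=ok&(abs(uv[:,0]-u0)<50)&(uv[:,1]<190)&(d[:,2]>123)&(d[:,2]<133); (x,y),q=cv2.minEnclosingCircle(d[m][:,:2].astype(np.float32)); P.append((x,y)); print("jar",x,y,q)
P=np.array(P); v=P[0]-P[1]; print("jar pair yaw",np.degrees(np.arctan2(-v[0],v[1])))
h=cv2.cvtColor(c["image"],cv2.COLOR_RGB2HSV); red=(((h[...,0]<6)|(h[...,0]>174))&(h[...,1]>180)).ravel()
m=red&ok&(d[:,0]<470)&(d[:,2]>123)&(d[:,2]<133); (x,y),q=cv2.minEnclosingCircle(d[m][:,:2].astype(np.float32)); w=P.mean(0)-[x,y]; print("red->pair yaw",np.degrees(np.arctan2(w[1],w[0])))
c=cam("side");h=cv2.cvtColor(c["image"],cv2.COLOR_RGB2HSV);k=np.argwhere(cv2.inRange(h,(24,150,150),(34,255,255))>0)[:,::-1];k=k[(k[:,0]>150)&(k[:,0]<210)];p=plane(c,k,27);print("arrow",(p.min(0)+p.max(0))/2,p.mean(0),len(k))
E
```

```text
back edge yaw 1.0201799 634.03424
side edges y -164.40993463058177 86.61250556679352
side yaw 3.3911493 -166.28236
side yaw -1.420104 86.37608
jar 571.616943359375 6.802000999450684 22.17034149169922
jar 573.6624755859375 -84.49170684814453 22.208642959594727
jar pair yaw 1.2835578634130869
red->pair yaw 1.1334905999304956
arrow [367.02723507 -43.70713086  27.        ] [365.63782214 -44.08299369  27.        ] 85
```

The jar line sits at about 1.1–1.3° and the tray at about 1.0°, so they are aligned. The tray is held against its stop and the grip is at 30 N.

```bash
python3 -c "
from bench import *
print(sign_off())"
```

```text
the job is handed in; nothing more can be done
None
```

I pulled the tray out to its front stop and turned the carousel until the red-lidded jar lined up with the arrow, to within about 0.3° by the wrist camera. I handed the job in at about 12 s with the gripper still holding the knob. In the last pictures the cup, tumbler and canister look undisturbed.

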